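Load the router's tool magazine from the setting stand, in reverse order

TASK

Load the four tool holders from the black pots of the setting stand into the four empty pockets of the router's tool magazine. The stand's row is laid out in order of use from the left, but the magazine counts its pockets from its right-hand end, by the sensor box (left and right as the robot sees them), so the row must be reversed: the tool at the left end of the stand goes into the right-hand pocket, the next one into the pocket beside it, and so on. Keep the tools upright, do not drop them, and leave each one fully home in its pocket and let go.

Things in the scene. Friction and masses are not known exactly. Their poses are not given: they have to be found in the camera images.
- drill: Steel taper holder, upright. Origin: centre of flange underside, z up its axis. Flange 50 mm dia, to 19 mm up; neck 36 dia to 31; grip part 31 to 53 up (TCP at 43 clears the flange). Below: taper 31.6 dia to 18 dia at -48, then 13 mm stud to -70. 0.5-0.9 kg. Grip part: smooth dark drill chuck 38 mm dia; thin 8 mm drill, tip 83 up. Starts in pot_a.
- straight: Steel taper holder, upright. Origin: centre of flange underside, z up its axis. Flange 50 mm dia, to 19 mm up; neck 36 dia to 31; grip part 31 to 53 up (TCP at 43 clears the flange). Below: taper 31.6 dia to 18 dia at -48, then 13 mm stud to -70. 0.5-0.9 kg. Grip part: slotted nut 50 mm dia (largest); slim upright cutter 16 dia, top 83 up. Starts in pot_b.
- groover: Steel taper holder, upright. Origin: centre of flange underside, z up its axis. Flange 50 mm dia, to 19 mm up; neck 36 dia to 31; grip part 31 to 53 up (TCP at 43 clears the flange). Below: taper 31.6 dia to 18 dia at -48, then 13 mm stud to -70. 0.5-0.9 kg. Grip part: slotted nut 45 mm dia; flat toothed disc 36 dia on a stem, top 73 up. Starts in pot_c.
- vee: Steel taper holder, upright. Origin: centre of flange underside, z up its axis. Flange 50 mm dia, to 19 mm up; neck 36 dia to 31; grip part 31 to 53 up (TCP at 43 clears the flange). Below: taper 31.6 dia to 18 dia at -48, then 13 mm stud to -70. 0.5-0.9 kg. Grip part: slotted nut 42 mm dia; pointed cone cutter 30 dia, tip 82 up. Starts in pot_d.
- stand: Setting stand, fixed: light beech board 155 x 360 mm, 14 thick, with the row of four black pots. Origin: on the bench under the row's middle; x away from the robot, y along the row to the left as the robot sees it, z up. Pots at y = +127.5, +42.5, -42.5, -127.5 mm, x = 0. Yaw within 0.28 rad of the robot's frame.
- magazine: Magazine, fixed: aluminium rail, grey strip 85 x 346 mm with 4 open pockets, grey sensor box with white lid at its right end. Origin: on the bench under the row's middle; x away from robot, y along the row to robot's left, z up. Pockets at y = +-127.5, +-42.5 mm, x = 0: holes 38 dia, 30 deep, open below to z = 10. Strip top, on which flanges rest, at z = 90 mm. Yaw within 0.28 rad.
- pot_a: Black plastic pot, fixed on the stand, in which the drill stands at the start: 64 x 64 mm, 72 mm high, 38 mm hole through it; the flange rests on its top. Origin: centre of its underside, 14 mm above the bench; axes as the stand's. The four pots look alike; their order along the stand varies.
- pot_b: Black plastic pot, fixed on the stand, in which the straight cutter stands at the start: 64 x 64 mm, 72 mm high, 38 mm hole through it; the flange rests on its top. Origin: centre of its underside, 14 mm above the bench; axes as the stand's. The four pots look alike; their order along the stand varies.
- pot_c: Black plastic pot, fixed on the stand, in which the grooving cutter stands at the start: 64 x 64 mm, 72 mm high, 38 mm hole through it; the flange rests on its top. Origin: centre of its underside, 14 mm above the bench; axes as the stand's. The four pots look alike; their order along the stand varies.
- pot_d: Black plastic pot, fixed on the stand, in which the V cutter stands at the start: 64 x 64 mm, 72 mm high, 38 mm hole through it; the flange rests on its top. Origin: centre of its underside, 14 mm above the bench; axes as the stand's. The four pots look alike; their order along the stand varies.
There are look-alikes about, which are no part of the job. What is shaped like the straight but brown or yellow is not meant.

How it is judged:
At the end, for the whole second after the job is handed in: Each tool sits in the pocket that mirrors its starting place (left end of the stand to right end of the magazine, and so on): its axis within 10 mm of the pocket's centre, its flange within 5 mm of the strip's top, upright within 0.10 rad, at rest and released (((y of pot_a in the frame of stand between 0.1075 and 0.1475 m and y of drill in the frame of magazine between -0.1375 and -0.1175 m) or (y of pot_a in the frame of stand between 0.0225 and 0.0625 m and y of drill in the frame of magazine between -0.0525 and -0.0325 m) or (y of pot_a in the frame of stand between -0.0625 and -0.0225 m and y of drill in the frame of magazine between 0.0325 and 0.0525 m) or (y of pot_a in the frame of stand between -0.1475 and -0.1075 m and y of drill in the frame of magazine between 0.1175 and 0.1375 m)) and x of drill in the frame of magazine between -0.01 and 0.01 m and z of drill in the frame of magazine between 0.085 and 0.095 m and angle between each of drill, straight, groover, vee's own z axis and vertical below 0.1 rad and linear speed of each of drill, straight, groover, vee below 0.02 m/s and ((y of pot_b in the frame of stand between 0.1075 and 0.1475 m and y of straight in the frame of magazine between -0.1375 and -0.1175 m) or (y of pot_b in the frame of stand between 0.0225 and 0.0625 m and y of straight in the frame of magazine between -0.0525 and -0.0325 m) or (y of pot_b in the frame of stand between -0.0625 and -0.0225 m and y of straight in the frame of magazine between 0.0325 and 0.0525 m) or (y of pot_b in the frame of stand between -0.1475 and -0.1075 m and y of straight in the frame of magazine between 0.1175 and 0.1375 m)) and x of straight in the frame of magazine between -0.01 and 0.01 m and z of straight in the frame of magazine between 0.085 and 0.095 m and ((y of pot_c in the frame of stand between 0.1075 and 0.1475 m and y of groover in the frame of magazine between -0.1375 and -0.1175 m) or (y of pot_c in the frame of stand between 0.0225 and 0.0625 m and y of groover in the frame of magazine between -0.0525 and -0.0325 m) or (y of pot_c in the frame of stand between -0.0625 and -0.0225 m and y of groover in the frame of magazine between 0.0325 and 0.0525 m) or (y of pot_c in the frame of stand between -0.1475 and -0.1075 m and y of groover in the frame of magazine between 0.1175 and 0.1375 m)) and x of groover in the frame of magazine between -0.01 and 0.01 m and z of groover in the frame of magazine between 0.085 and 0.095 m and ((y of pot_d in the frame of stand between 0.1075 and 0.1475 m and y of vee in the frame of magazine between -0.1375 and -0.1175 m) or (y of pot_d in the frame of stand between 0.0225 and 0.0625 m and y of vee in the frame of magazine between -0.0525 and -0.0325 m) or (y of pot_d in the frame of stand between -0.0625 and -0.0225 m and y of vee in the frame of magazine between 0.0325 and 0.0525 m) or (y of pot_d in the frame of stand between -0.1475 and -0.1075 m and y of vee in the frame of magazine between 0.1175 and 0.1375 m)) and x of vee in the frame of magazine between -0.01 and 0.01 m and z of vee in the frame of magazine between 0.085 and 0.095 m); the robot touches nothing.
It fails at once if a tool is tipped over (angle between any of drill, straight, groover, vee's own z axis and vertical above 0.6 rad).
It fails at once if a tool is dropped: it falls freely by more than about 2 cm instead of being set down ((linear speed of drill above 0.6 m/s and contact force between the fingers and drill below 0.1 N) or (linear speed of straight above 0.6 m/s and contact force between the fingers and straight below 0.1 N) or (linear speed of groover above 0.6 m/s and contact force between the fingers and groover below 0.1 N) or (linear speed of vee above 0.6 m/s and contact force between the fingers and vee below 0.1 N)).
It also fails if it takes over 128 s, if anything falls off the work surface, if the arm or the gripper's body presses on something with over 40 N, if the wrist force passes 120 N, or if a joint passes its speed limit or range.

ROBOT

A 7-joint arm with a two-finger parallel gripper is mounted at the origin on the work surface. World frame = base frame: x ahead of the robot, y to its left, z up, the work surface at z = 0. Lengths are in m, angles in rad, forces in N, time in s.
With the tool pointing down it reaches from about 0.425 to 0.825 m from the base axis. Payload 3.6 kg.
Tool frame: the origin (TCP) lies between the finger pads, 19 mm behind the fingertips; this is the grasp point; z points along the fingers, y is the line along which they close (so a half turn about z gives the same grasp; the last joint's range is limited). The gripper opens to 85 mm and grips with 20 to 120 N. Pads are 22 mm wide; open, the fingers measure 114 mm over their backs; the gripper's body (76 mm by 85 mm) begins 54 mm behind the grasp point. The pads swing forward as they close: fully open they stand 13 mm farther back than shut.
Start: joints at [-1.137, 0.615, -0.013, 1.423, 0.008, 1.103, -0.04], TCP at [0.289, 0.582, 0.25] pointing down, gripper open.
Joint ranges: [-3.12, 3.12], [-0.3, 2.06], [-1.34, 1.32], [0.26, 2.42], [-1.36, 4.5], [0.01, 1.98], [-2.84, 2.84]. Speed limits (rad/s): [2.79, 2.79, 3.14, 3.14, 3.14, 3.14, 3.14].

INTERFACE

Orientations are given as a unit quaternion [x, y, z, w].
In Python, from station import arm, snapshot, camera_info, ticket gives the robot as it stands. Calls block until the motion is done:
- arm.movep(position, orientation): joint-space move of the TCP to a pose.
- arm.line_to(position, velocity=0.15, ori=None): straight line of the TCP; ori=None keeps the orientation; velocity is the mean speed in m/s.
- arm.move_j(angles): joint-space move.
- arm.move_gripper(opening, effort=None): opening from 0.0 (shut) to 1.0 (fully open); effort is the grip in N (None keeps the last); returns when the fingers have stopped.
- arm.pause(seconds).
- arm.ik(position, orientation): joint angles nearest the present ones, or None.
- snapshot(name): name is "scene" or "top" or "wrist"; returns the picture (420x560x3 uint8, blue, green, red); there is no depth.
- camera_info(name): a dict with "fx", "fy", "cx", "cy" (pixels), "dist_coeffs" ([k1, k2, p1, p2, k3] as OpenCV has them; the pictures are not rectified), "R" (3x3) and "t" (3): a world point X has camera coordinates R X + t; the wrist camera has in their place "T_tool_cam" (4x4, takes a point from camera to tool coordinates, whose origin is the TCP and whose axes are the flange's). Camera axes: x right, y down, z forward; pixel columns grow to the right and rows downward; lengths in m; the calibration is good to about 2 mm. A picture is of the moment at which its call begins: read the wrist's pose just before it. camera_info takes no time and is no camera call.
A pose or a line that the arm cannot do raises arm.MotionError and nothing moves.
- ticket.finish_job(): hands the job in; it is judged then, once.
Readings, each from a call of its own:
- arm.read_time(): time.
- arm.read_joint_positions(): joint angles.
- arm.read_dq(): joint speeds.
- arm.read_effort(): joint torques, N m.
- arm.read_tool_pos(): TCP position.
- arm.read_eef_rot(): TCP orientation.
- arm.read_ft_force(): force on the tool from outside, world axes, zero at the start.
- arm.read_wrist_torque(): the same for the moment, N m.
- arm.read_opening(): opening from 0.0 (shut) to 1.0 (fully open).
- arm.read_finger_force(): force on a finger pad.
Only numpy, scipy, OpenCV 4.12 (cv2) and the standard library are available. Lean on these libraries where they do the work, as an engineer would, in place of code of your own. Each camera call takes 0.05 s, during which the arm holds its last target. There are 200 camera calls.

## Working session

There is one attempt and no reset: what is moved stays moved. The work goes in short steps, each a Python script; the robot and the scene stay as the last script left them, time stands still between calls to the robot, and variables do not carry over. Pictures are saved under pics/ and viewed, at most 14 in all, crops included, and the job is handed in when it is done.

```bash
mkdir -p pics; ls
python3 - <<'E'
from station import arm,snapshot,camera_info
import cv2
for n in("scene","top"):
    cv2.imwrite(f"pics/{n}0.png",snapshot(n)); print(n,camera_info(n))
print(camera_info("wrist"),arm.read_eef_rot(),arm.read_time())
E
```

```text
pics
scene {'fx': 494.8868229110721, 'fy': 494.8868229110721, 'cx': 273.2811516182317, 'cy': 213.00388176933922, 'dist_coeffs': array([-0.12503417,  0.        ,  0.        ,  0.        ,  0.        ]), 'R': array([[ 0.68590298,  0.72764393,  0.00845056],
       [ 0.57532912, -0.5351419 , -0.61856248],
       [-0.44557099,  0.4291357 , -0.78569017]]), 't': array([-0.32350129, -0.33769435,  1.8999111 ])}
top {'fx': 534.1173092233902, 'fy': 534.1173092233902, 'cx': 273.13612425967415, 'cy': 199.85854016159317, 'dist_coeffs': array([-0.04459208,  0.        ,  0.        ,  0.        ,  0.        ]), 'R': array([[ 0.01685818, -0.99978614, -0.01197804],
       [-0.98488254, -0.01453887, -0.17261229],
       [ 0.17240123,  0.01470689, -0.98491701]]), 't': array([-0.07482711,  0.56500124,  1.34160961])}
{'fx': 353.87819727787667, 'fy': 353.87819727787667, 'cx': 276.662707647299, 'cy': 208.79973624664254, 'dist_coeffs': array([-0.09233759,  0.        ,  0.        ,  0.        ,  0.        ]), 'T_tool_cam': array([[-5.09303103e-04, -9.65695688e-01, -2.59675911e-01,
         6.57779096e-02],
       [ 9.99999870e-01, -4.92109994e-04, -1.31219481e-04,
        -4.05584049e-04],
       [-1.07102376e-06, -2.59675944e-01,  9.65695813e-01,
        -1.23688425e-01],
       [ 0.00000000e+00,  0.00000000e+00,  0.00000000e+00,
         1.00000000e+00]])} [ 2.28315337e-01  9.73586543e-01 -1.13480611e-03 -2.51290895e-04] 0.1
```

View pics/top0.png

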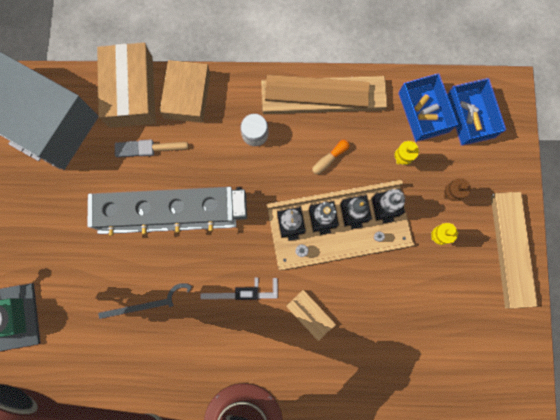

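View pics/scene0.png

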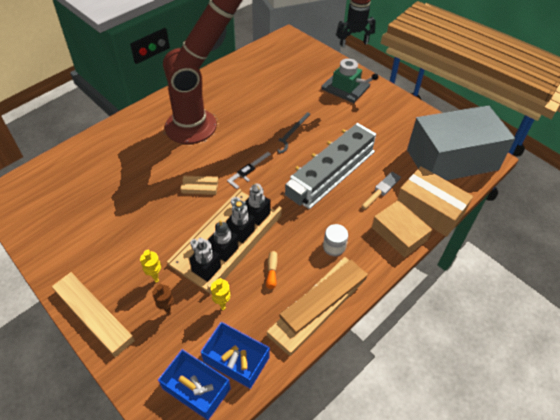

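The top view shows the stand's row at pixels (291,222), (324,214), (357,208) and (391,203). The magazine's pockets are at (110,210), (143,208), (177,206) and (211,205), with the white-lidded box at (238,203). Possible look-alikes are the yellow pieces at (407,153) and (445,234), the brown one at (458,189), and the two small posts on the board at (302,250) and (379,237). None of these stand in the pots, so I'll take the four tools in the pots and check them in a close view.

```bash
cat > h.py <<'E'
from station import arm,snapshot,camera_info,ticket
import numpy as np,cv2
from scipy.spatial.transform import Rotation as Rn
def cam(name):
    c=camera_info(name); K=np.array([[c['fx'],0,c['cx']],[0,c['fy'],c['cy']],[0,0,1]]);d=np.array(c['dist_coeffs'])
    if name=='wrist':
        T=np.eye(4);T[:3,:3]=Rn.from_quat(arm.read_eef_rot()).as_matrix();T[:3,3]=arm.read_tool_pos()
        W=T@c['T_tool_cam']; R=W[:3,:3].T; t=-R@W[:3,3]
    else: R,t=np.array(c['R']),np.array(c['t'])
    return K,d,R,t
def ray(C,px,z):
    K,d,R,t=C; u=cv2.undistortPoints(np.float64(px).reshape(-1,1,2),K,d)[:,0]
    D=np.c_[u,np.ones(len(u))]@R; o=-R.T@t
    return o+D*((z-o[2])/D[:,2])[:,None]
def proj(C,X):
    K,d,R,t=C; return cv2.projectPoints(np.float64(X).reshape(-1,3),cv2.Rodrigues(R)[0],t,K,d)[0][:,0]
def down(yaw):  # tool x axis at yaw, y mirrored, z down
    return (Rn.from_euler('z',yaw)*Rn.from_euler('x',np.pi)).as_quat()
def pots(o,yaw): # left to right
    e=np.array([-np.sin(yaw),np.cos(yaw)]); return [np.array(o)[:2]+e*y for y in (.1275,.0425,-.0425,-.1275)]
E
python3 - <<'E'
from h import *
C=cam('top')
S=ray(C,[(291,222),(324,214),(357,208),(391,203)],.14);M=ray(C,[(110,210),(143,208),(177,206),(211,205)],.09)
for P in(S,M):
    d=P[0]-P[-1];print(P.round(3),P.mean(0).round(3),'yaw',np.arctan2(-d[0],d[1]),'len',np.linalg.norm(d))
print(Rn.from_quat(arm.read_eef_rot()).as_matrix().round(2))
E
```

```text
[[ 0.497 -0.111  0.14 ]
 [ 0.517 -0.191  0.14 ]
 [ 0.533 -0.271  0.14 ]
 [ 0.547 -0.353  0.14 ]] [ 0.523 -0.231  0.14 ] yaw 0.20388584849111893 len 0.24715263930786047
[[0.527 0.347 0.09 ]
 [0.533 0.263 0.09 ]
 [0.54  0.176 0.09 ]
 [0.543 0.09  0.09 ]] [0.536 0.219 0.09 ] yaw 0.06506771976178997 len 0.2571341227933717
[[-0.9   0.44 -0.  ]
 [ 0.44  0.9  -0.  ]
 [-0.   -0.   -1.  ]]
```

```bash
python3 - <<'E'
from h import *
for n,p,y in(('mag',(.536,.24,.28),.065),('stand',(.523,-.21,.34),.20)):
    try: arm.movep(p,down(y+np.pi/2))
    except arm.MotionError as e: print(n,e); continue
    arm.pause(.3)
    C=cam('wrist'); np.savez(f'{n}1.npz',K=C[0],d=C[1],R=C[2],t=C[3])
    cv2.imwrite(f'pics/{n}1.png',snapshot('wrist')); print(n,arm.read_time(),arm.read_tool_pos(),arm.read_joint_positions())
E
python3 -c "
import cv2,numpy as np
cv2.imwrite('pics/both1.png',np.hstack([cv2.resize(cv2.imread(f'pics/{n}1.png')[:,80:480],(400,420)) for n in('mag','stand')]))"
```

```text
mag 2.0083 [0.53581772 0.24052638 0.27991404] [-0.63625451  0.49895791  0.28170009  1.57607317 -0.15084131  1.08810546
 -0.25098746]
stand 4.025 [ 0.52317334 -0.20954707  0.33991123] [ 0.08705001  0.42157796  0.39205618  1.54497783 -0.16802848  1.20863695
  0.7086699 ]
```

View pics/both1.png

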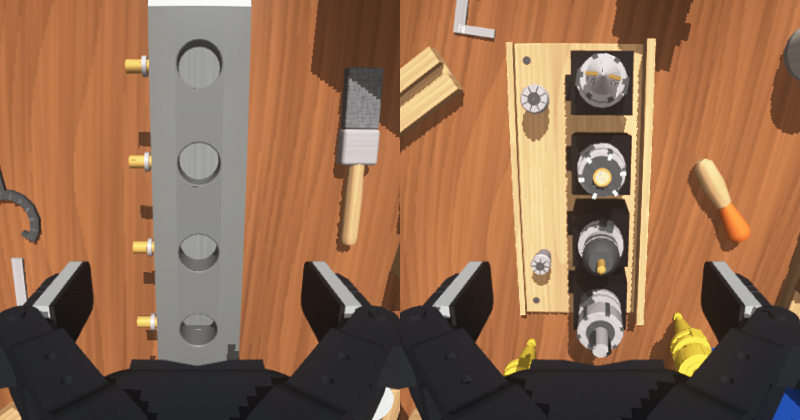

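The wrist view shows, from left to right as the robot sees it: vee (grey cone) at full-picture pixel about (283,78), groover (toothed disc) at (281,172), drill (dark chuck) at (280,245) and straight (thick slotted nut) at (280,325). The magazine holes are at about (279,64), (278,162), (278,250) and (278,328). Next I'll measure circles and check identities in one close crop.

Run:
```python
from h import *
out=[]
for n,z,roi,r in(('mag',.09,(245,315,30,350),(16,24)),('stand',.139,(240,330,40,350),(20,30))):
    f=np.load(n+'1.npz');C=(f['K'],f['d'],f['R'],f['t']);im=cv2.imread(f'pics/{n}1.png')
    x0,x1,y0,y1=roi;g=cv2.cvtColor(im[y0:y1,x0:x1],cv2.COLOR_BGR2GRAY);g=cv2.resize(g,None,fx=2,fy=2,interpolation=cv2.INTER_CUBIC)
    c=cv2.HoughCircles(cv2.GaussianBlur(g,(5,5),0),cv2.HOUGH_GRADIENT,1,100,param1=80,param2=18,minRadius=2*r[0],maxRadius=2*r[1])
    v=cv2.resize(im[y0:y1,x0:x1],None,fx=2,fy=2,interpolation=cv2.INTER_CUBIC)
    if n=='stand': raw=v.copy()
    for a in c[0]:
        cv2.circle(v,(int(a[0]),int(a[1])),int(a[2]),(0,255,0),1);p=a[:2]/2+[x0-.25,y0-.25]
        print(n,p,a[2]/2,ray(C,[p],z)[0].round(4))
    out.append(v)
out.append(raw);h=min(o.shape[0] for o in out);w=np.hstack([o[:h] for o in out]);w=w[:600];print(w.shape);cv2.imwrite('pics/crop1.png',w)
```

```text
mag [278.5 162. ] 21.75 [0.5353 0.2648 0.09  ]
mag [279.  251.5] 19.15 [0.5415 0.18   0.09  ]
mag [279.   61.5] 22.55 [0.53   0.3494 0.09  ]
mag [275.5 327.5] 16.35 [0.5436 0.0965 0.09  ]
stand [282.5  77. ] 23.6 [ 0.5084 -0.113   0.139 ]
stand [281.5 173. ] 23.55 [ 0.5247 -0.1963  0.139 ]
stand [279.5 322. ] 26.25 [ 0.5546 -0.3509  0.139 ]
stand [282. 244.] 24.65 [ 0.5394 -0.2647  0.139 ]
(600, 500, 3)
```

View pics/crop1.png

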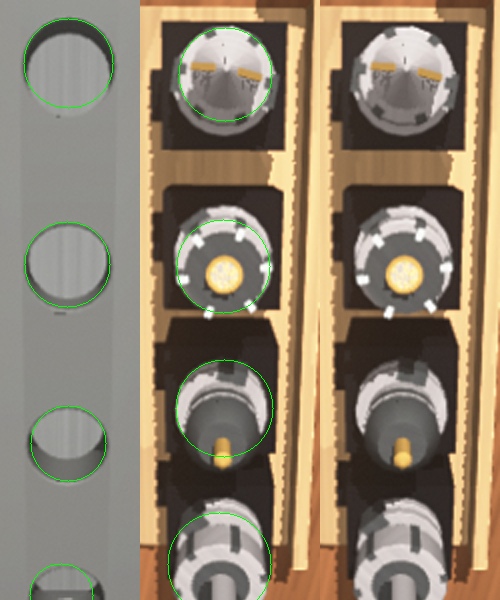

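The crop confirms the order from the left: vee, groover, drill, straight. The tips lie on the tool axes, so casting rays to their known heights will be more accurate than the nut circles.

Run:
```python
from h import *
f=np.load('stand1.npz');C=(f['K'],f['d'],f['R'],f['t'])
P=np.array([ray(C,[p],z)[0] for p,z in (((283,72),.168),((282,177),.159),((281.5,271.5),.167),((279.5,348),.169))]);print(P.round(4))
y=np.array([.1275,.0425,-.0425,-.1275])
ux=np.polyfit(y[:3],P[:3,0],1);uy=np.polyfit(y[:3],P[:3,1],1);print(ux,uy)
Cs=cam('top')
print(ray(Cs,[(291,222),(324,214),(357,208),(391,203)],.15).round(3))
```

```text
[[ 0.5081 -0.112   0.168 ]
 [ 0.5249 -0.1966  0.159 ]
 [ 0.5418 -0.2808  0.167 ]
 [ 0.5565 -0.3608  0.169 ]]
[-0.1982213   0.53340469] [ 0.99244184 -0.23862876]
[[ 0.495 -0.111  0.15 ]
 [ 0.516 -0.19   0.15 ]
 [ 0.532 -0.269  0.15 ]
 [ 0.545 -0.351  0.15 ]]
```

```bash
cat >> h.py <<'E'
SO,SY=(.533,-.238),.197
MO,MY=(.5384,.2224),.073
UP=.325
def st(s): print(s,'t%.1f'%arm.read_time(),'p',np.round(arm.read_tool_pos(),4),'op %.3f'%arm.read_opening(),'ff',np.round(arm.read_finger_force(),1),'ft',np.round(arm.read_ft_force(),1),'tq',np.round(arm.read_wrist_torque(),2),flush=True)
def pick(i,dz=0):
    p=pots(SO,SY)[i]; q=down(SY+np.pi/2)
    arm.move_gripper(1.0); arm.line_to([*p,UP],.3,q); arm.line_to([*p,.20],.2); st('above')
    arm.line_to([*p,.129+dz],.08); st('at')
    arm.move_gripper(0.0,70); st('grip')
    arm.line_to([*p,.15],.05); st('lift1'); arm.line_to([*p,UP],.15)
def carry(j):
    p=pots(MO,MY)[j]; arm.line_to([*p,UP],.25,down(MY+np.pi/2)); st('over')
E
python3 - <<'E'
from h import *
pick(0); st('up')
for n in('scene','wrist'): cv2.imwrite(f'pics/p0{n}.png',snapshot(n))
E
python3 -c "
import cv2,numpy as np
a=cv2.imread('pics/p0scene.png')[120:320,130:330];b=cv2.imread('pics/p0wrist.png')
cv2.imwrite('pics/p0.png',np.hstack([cv2.resize(a,(400,420)),b[:,80:480]]))"
```

```text
above t5.5 p [ 0.5088 -0.1142  0.2009] op 1.001 ff 0.0 ft [ 0.2 -0.1  0.2] tq [-0.06 -0.04  0.  ]
at t6.5 p [ 0.5085 -0.1131  0.1295] op 0.999 ff 0.0 ft [-0.   0.4  0.5] tq [ 0.   -0.01 -0.02]
grip t7.0 p [ 0.5085 -0.113   0.1296] op 0.467 ff 70.2 ft [-0.3  0.9  5.7] tq [0.15 0.17 0.03]
lift1 t7.6 p [ 0.5079 -0.1129  0.15  ] op 0.471 ff 71.1 ft [ 0.4 -1.2 -4.6] tq [ 0.01 -0.01  0.02]
up t8.9 p [ 0.5074 -0.1127  0.3239] op 0.471 ff 71.1 ft [-0.1  0.5 -5.4] tq [0.03 0.04 0.05]
```

View pics/p0.png

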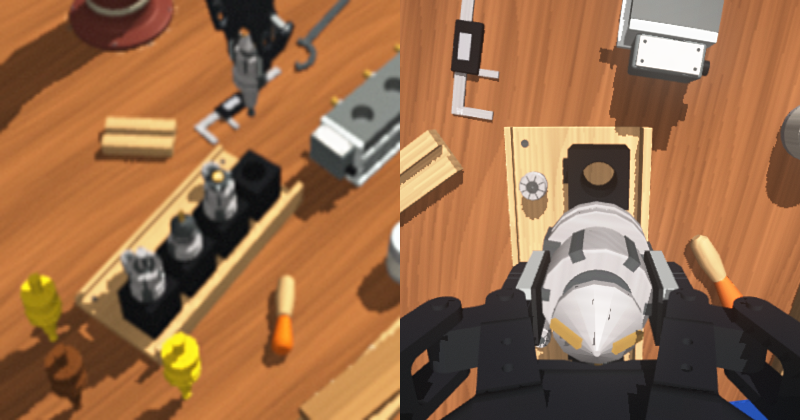

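The vee is held upright between the pads and its pot is empty (hole at about (278,173)). The white-lidded box in the wrist view marks the magazine's right end. I'll place it, lowering in guarded steps.

```bash
cat >> h.py <<'E'
def lower(j,z1=.133):
    p=pots(MO,MY)[j]; f0=arm.read_ft_force()[2]
    arm.line_to([*p,.215],.2); st('pre')   # stud ~12 mm above strip
    z=.215
    while z>z1-.002:
        z-=.008 if z>.150 else .003
        arm.line_to([*p,z],.05); f=arm.read_ft_force()
        if f[2]-f0>4 or np.hypot(f[0],f[1])>12: st('contact'); break
    st('down')
def release(j):
    p=pots(MO,MY)[j]; arm.move_gripper(1.0); st('open'); arm.line_to([*p,.20],.1); arm.line_to([*p,UP],.25); st('clear')
def tipoff(px,up): # tool-frame xy offset of the held tip (up = above flange)
    C=cam('wrist'); h=arm.read_tool_pos(); P=ray(C,[px],h[2]+up-.043)[0]; R=Rn.from_quat(arm.read_eef_rot()).as_matrix(); return (R.T@(P-h)).round(4)
E
python3 - <<'E'
from h import *
print(tipoff((277,348),.082)); carry(3); lower(3)
E
```

```text
[ 0.002  -0.0003 -0.039 ]
over t10.0 p [0.5475 0.0928 0.3249] op 0.470 ff 71.1 ft [-0.3 -0.2 -4.4] tq [-0.06  0.05 -0.01]
pre t10.7 p [0.5489 0.0943 0.2162] op 0.473 ff 71.2 ft [ 0.1 -0.5 -3.9] tq [ 0.03 -0.03  0.03]
contact t14.5 p [0.5477 0.0952 0.1336] op 0.474 ff 72.9 ft [-4.4 -0.3 10.7] tq [-0.05  1.21  0.01]
down t14.5 p [0.5477 0.0952 0.1336] op 0.474 ff 72.9 ft [-4.4 -0.3 10.7] tq [-0.05  1.21  0.01]
```

```bash
python3 - <<'E'
from h import *
release(3)
pick(1); st('up'); cv2.imwrite('pics/p1scene.png',snapshot('scene')); cv2.imwrite('pics/p1wrist.png',snapshot('wrist'))
carry(2); lower(2)
E
python3 -c "
import cv2,numpy as np
a=cv2.imread('pics/p1scene.png')[110:270,230:390];b=cv2.imread('pics/p1wrist.png')
cv2.imwrite('pics/p1.png',np.hstack([cv2.resize(a,(400,420)),b[:,80:480]]))"
```

```text
open t15.0 p [0.5478 0.0952 0.1309] op 1.002 ff 0.0 ft [ 0.6  0.  -0. ] tq [0.03 0.01 0.01]
clear t16.5 p [0.5467 0.0953 0.3233] op 0.996 ff 0.0 ft [-0.4  0.6 -0.2] tq [ 0.02 -0.   -0.04]
above t18.6 p [ 0.5256 -0.1959  0.2009] op 0.997 ff 0.0 ft [0.2 0.2 1.2] tq [0.03 0.   0.02]
at t19.6 p [ 0.5251 -0.1966  0.1295] op 1.002 ff 0.0 ft [-0.4  0.1  1. ] tq [-0.01  0.02 -0.05]
grip t20.1 p [ 0.5252 -0.1964  0.1297] op 0.505 ff 70.9 ft [0.2 0.7 4.5] tq [ 0.11  0.15 -0.02]
lift1 t20.7 p [ 0.5244 -0.1962  0.1499] op 0.504 ff 71.8 ft [ 0.3  0.6 -6.9] tq [ 0.02 -0.05 -0.04]
up t22.0 p [ 0.524  -0.196   0.3239] op 0.507 ff 71.9 ft [ 0.1  0.3 -6.3] tq [-0.    0.02 -0.04]
over t23.7 p [0.5417 0.1779 0.3252] op 0.508 ff 71.9 ft [ 0.4  0.4 -6.6] tq [-0.05 -0.   -0.02]
pre t24.4 p [0.5428 0.1797 0.2162] op 0.505 ff 72.0 ft [ 0.7  0.4 -6.3] tq [-0.   -0.09  0.01]
contact t28.2 p [0.5414 0.18   0.1337] op 0.502 ff 73.7 ft [-4.9 -0.4  9.5] tq [-0.18  1.19 -0.01]
down t28.2 p [0.5414 0.18   0.1337] op 0.502 ff 73.7 ft [-4.9 -0.4  9.5] tq [-0.18  1.19 -0.01]
```

View pics/p1.png

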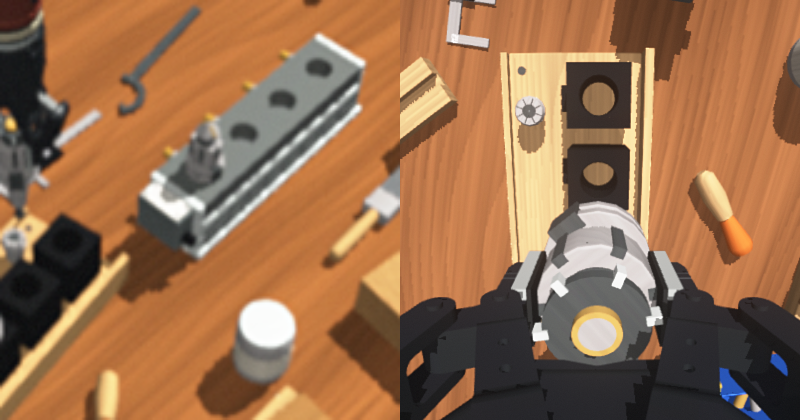

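The vee stands upright in the right-hand pocket, and the groover was held upright and seated at z 0.1337. Continuing with the drill.

Run:
```python
from h import *
release(2)
pick(2); st('up'); cv2.imwrite('pics/p2wrist.png',snapshot('wrist'))
if arm.read_opening()>.35: carry(1); lower(1)
```

```text
open t28.7 p [0.5417 0.1801 0.1309] op 0.998 ff 0.0 ft [0.4 0.8 0.6] tq [ 0.02 -0.03  0.  ]
clear t30.2 p [0.5406 0.1799 0.3234] op 0.997 ff 0.0 ft [-0.   0.  -0.8] tq [ 0.02  0.02 -0.  ]
above t32.9 p [ 0.5422 -0.2798  0.2012] op 0.999 ff 0.0 ft [-0.7 -0.4 -0.2] tq [ 0.01  0.03 -0.  ]
at t33.9 p [ 0.5417 -0.28    0.1296] op 1.002 ff 0.0 ft [0.1 0.2 0.1] tq [-0.06  0.06 -0.01]
grip t34.4 p [ 0.5418 -0.2798  0.1296] op 0.424 ff 70.7 ft [ 0.8 -0.1  3.1] tq [0.09 0.08 0.01]
lift1 t35.0 p [ 0.5411 -0.2796  0.15  ] op 0.424 ff 70.3 ft [-0.8  0.2 -5.4] tq [ 0.02  0.04 -0.05]
up t36.3 p [ 0.5408 -0.2793  0.3238] op 0.422 ff 70.4 ft [-0.5  0.9 -5.8] tq [0.02 0.02 0.02]
over t38.7 p [0.5357 0.2632 0.3252] op 0.423 ff 70.3 ft [ 0.9 -0.5 -4.4] tq [-0.02 -0.02  0.05]
pre t39.4 p [0.5365 0.2648 0.2162] op 0.424 ff 70.4 ft [ 0.2  0.8 -4.6] tq [-0.04 -0.08 -0.04]
contact t43.1 p [0.5353 0.2648 0.1336] op 0.423 ff 71.9 ft [-3.9 -1.1  8.8] tq [-0.33  0.92  0.03]
down t43.1 p [0.5353 0.2648 0.1336] op 0.423 ff 71.9 ft [-3.9 -1.1  8.8] tq [-0.33  0.92  0.03]
```

```bash
python3 - <<'E'
from h import *
release(1)
pick(3); st('up')
if arm.read_opening()>.35: carry(0); lower(0)
if abs(arm.read_tool_pos()[2]-.1335)<.003:
    release(0); arm.line_to([.40,.22,.34],.3); arm.pause(.5); st('end')
for n in('scene','top'): cv2.imwrite(f'pics/e{n}.png',snapshot(n))
E
python3 -c "
import cv2,numpy as np
a=cv2.imread('pics/escene.png')[110:270,230:390];b=cv2.imread('pics/etop.png')[160:260,70:265]
cv2.imwrite('pics/e.png',np.vstack([cv2.resize(a,(400,400)),cv2.resize(b,(400,200))]))"
```

```text
open t43.7 p [0.5354 0.2648 0.1309] op 1.002 ff 0.0 ft [ 0.4  0.4 -0.1] tq [-0.01  0.01  0.03]
clear t45.2 p [0.5345 0.2646 0.3236] op 1.001 ff 0.0 ft [-1.   0.1 -0.9] tq [ 0.   -0.01 -0.01]
above t48.4 p [ 0.5587 -0.3634  0.2013] op 0.998 ff 0.0 ft [-0.3 -0.3 -0.5] tq [-0.   -0.06 -0.01]
at t49.5 p [ 0.5584 -0.3634  0.1296] op 0.997 ff 0.0 ft [ 0.1 -1.  -0.3] tq [-0.02 -0.   -0.  ]
grip t49.9 p [ 0.5584 -0.3634  0.13  ] op 0.561 ff 73.3 ft [-0.2  0.7  3.7] tq [ 0.08  0.09 -0.06]
lift1 t50.5 p [ 0.5578 -0.3629  0.1499] op 0.563 ff 72.9 ft [ 0.2  0.5 -5. ] tq [0.02 0.   0.02]
up t51.8 p [ 0.5575 -0.3626  0.3237] op 0.564 ff 72.9 ft [-0.9  0.3 -6.3] tq [-0.   -0.08 -0.05]
over t54.8 p [0.5295 0.3484 0.3251] op 0.566 ff 72.9 ft [ 0.4  0.5 -5.4] tq [-0.01  0.06 -0.03]
pre t55.5 p [0.5302 0.3499 0.2163] op 0.564 ff 73.0 ft [-0.1  0.4 -5.1] tq [ 0.02 -0.02 -0.03]
contact t59.2 p [0.5293 0.3496 0.1339] op 0.567 ff 74.4 ft [-4.4  0.1  8.1] tq [-0.46  0.89  0.02]
down t59.2 p [0.5293 0.3496 0.1339] op 0.567 ff 74.4 ft [-4.4  0.1  8.1] tq [-0.46  0.89  0.02]
open t59.7 p [0.5293 0.3496 0.1309] op 0.998 ff 0.0 ft [ 0.2 -0.3  0.4] tq [-0.    0.01  0.04]
clear t61.2 p [0.5284 0.3493 0.3236] op 1.001 ff 0.0 ft [-0.6  0.2 -0.1] tq [-0.    0.02 -0.01]
end t62.5 p [0.4002 0.2201 0.3399] op 0.999 ff 0.0 ft [-1.   0.  -0.8] tq [ 0.03 -0.01 -0.01]
```

View pics/e.png

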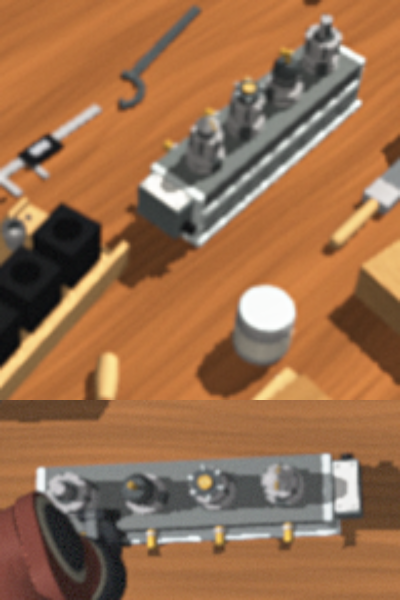

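All four tools are upright, seated and released. From the sensor box outward they are vee, groover, drill, straight, which is the reverse of the stand. Handing in.

```bash
python3 -c "
from station import ticket
print(ticket.finish_job())"
```

```text
the job is handed in; nothing more can be done
None
```

I loaded all four tool holders into the magazine in reversed order (vee, groover, drill, straight from the sensor-box end); each is seated and released, and the job was handed in at about 63 s, with no verdict returned.

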